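# Close up the sample-bottle row

## Robot

A 6-joint arm with a two-finger parallel gripper is mounted at the origin on the work surface. World frame = base frame: x ahead of the robot, y to its left, z up, the work surface at z = 0. Lengths are in m, angles in rad, forces in N, time in s.
With the tool pointing down it reaches from about 0.25 to 0.8 m from the base axis. Payload 3.9 kg.
Tool frame: the origin (TCP) lies where the fingers leave the gripper's body, on its centre line; the fingertips stand 73 mm ahead of it and the grasp point (between the pads) lies 54 mm ahead of it; z points along the fingers, y is the line along which they close (so a half turn about z gives the same grasp; the last joint's range is limited). The gripper opens to 85 mm and grips with 20 to 120 N. Pads are 22 mm wide; open, the fingers measure 114 mm over their backs; the gripper's body (76 mm by 85 mm) begins 54 mm behind the grasp point. The pads swing forward as they close: fully open they stand 13 mm farther back than shut.
Start: joints at [1.134, 0.26, -0.138, 1.173, 0, 1.571], TCP at [0.222, 0.476, 0.304] pointing down, gripper open.
Joint ranges: [-2.78, 2.78], [-0.83, 1.72], [-1.28, 1.37], [-1.9, 2.12], [-1.57, 1.48], [-3.14, 3.14]. Speed limits (rad/s): [2.57, 2.57, 3.14, 3.14, 3.14, 3.14].

## Interface

Orientations are given as a unit quaternion [w, x, y, z].
In Python, from cell import move_to, servo_line, set_joints, release, gripper_close, dwell, solve_ik, capture, PlanningError, sign_off, masks_of, tip_of, current_t, current_joints, current_joint_vel, current_tau, current_ee_pos, current_eef_rot, current_force, current_moment, current_opening, current_grip_force gives the robot as it stands. The module is installed in compiled form; this text tells all that it offers. Calls block until the motion is done:
- move_to(position, orientation): joint-space move of the TCP to a pose.
- servo_line(position, feed=0.15, attitude=None, stop_force=None): straight line of the TCP; attitude=None keeps the orientation; feed is the mean speed in m/s. With stop_force (N) it stops when the force on the tool has changed by that much, and returns True; else False.
- set_joints(angles): joint-space move.
- release() and gripper_close(): open the fingers fully, or close them until they stop; the grip force is fixed at half the most.
- dwell(seconds).
- solve_ik(position, orientation): joint angles nearest the present ones, or None.
- capture(name): name is "scene" or "side" or "wrist"; returns a dict with "img" (384x512x3 uint8, red, green, blue), "fov_y" (degrees; the focal length in pixels is half the picture's height over the tangent of half this angle, whatever the lens; pixels are square), "cx", "cy" (the principal point, pixels), "extrinsics" (4x4, takes a point from camera to world coordinates). Camera axes: x right, y up, looking along -z (the intrinsics and any distortion apply to the point x, -y, -z); pixel columns grow to the right and rows downward; lengths in m; the calibration is good to about 2 mm. A picture is of the moment at which its call begins. There is no depth.
A pose or a line that the arm cannot do raises PlanningError and nothing moves.
- sign_off(): hands the job in; it is judged then, once.
Trained networks look in a picture, given as the dict that the camera call returned (one of the last four; its "shot" number tells which), for a name from the list of things; names that differ only in an ending like _2 or _b are one class to them, and where a whole thing is asked for, a point or a joint stands for the part that bears it (a point fixed in the world has none). Each returns a list of dicts, best first, with "p" (0 to 1); they miss things now and then, are a little off and sometimes report something else, mostly with a low value. They report only what shows in the picture. A call takes as long as a camera call.
- masks_of(picture, label): "pixels" (384x512 bool, what is visible of it) and "rect" ([left, top, right, bottom] in pixels, round what is visible of it).
- tip_of(picture, label): "centre" ([column, row] in pixels: a listed point, or the origin of a listed thing).
Readings, each from a call of its own:
- current_t(): time.
- current_joints(): joint angles.
- current_joint_vel(): joint speeds.
- current_tau(): joint torques, N m.
- current_ee_pos(): TCP position.
- current_eef_rot(): TCP orientation.
- current_force(): force on the tool from outside, world axes, zero at the start.
- current_moment(): the same for the moment, N m.
- current_opening(): finger opening in m.
- current_grip_force(): force on a finger pad.
Only numpy, scipy, OpenCV 4.12 (cv2) and the standard library are available. Lean on these libraries where they do the work, as an engineer would, in place of code of your own. Each camera call takes 0.05 s, during which the arm holds its last target. There are 200 camera calls.

## Task

Take the two drained amber bottles off the slanted stand and stand them upright on the shelf with the other two, between the blue cheek and the sliding bookend. Then slide the bookend up, feeling your way, until all four stand squarely side by side in one straight row along the middle of the shelf, without gaps up to the cheek, lightly squeezed with the yellow sprung pad pressed in about half way and never jammed hard. Leave the other glassware standing where it is.

Things in the scene. Friction and masses are not known exactly. Their poses are not given: they have to be found in the camera images.
- bottle_1: Empty square amber bottle, paper label, white cap, about 100 g: body 46 x 46 mm, 80 high; cap 31 wide; 105 high in all; four like sides. Origin: centre of underside; z towards cap. Stands on the shelf, loosely out of line.
- bottle_2: Empty square amber bottle, paper label, white cap, about 100 g: body 46 x 46 mm, 80 high; cap 31 wide; 105 high in all; four like sides. Origin: centre of underside; z towards cap. Stands on the shelf, loosely out of line.
- bottle_3: Empty square amber bottle, paper label, white cap, about 100 g: body 46 x 46 mm, 80 high; cap 31 wide; 105 high in all; four like sides. Origin: centre of underside; z towards cap. At the start it lies on the slanted stand, leaning back 45 degrees, foot lowest against a lip, cap up and towards the robot. Its y axis is level, across the board; x is square to the board, up and away from the robot.
- bottle_4: Empty square amber bottle, paper label, white cap, about 100 g: body 46 x 46 mm, 80 high; cap 31 wide; 105 high in all; four like sides. Origin: centre of underside; z towards cap. At the start it lies on the slanted stand, leaning back 45 degrees, foot lowest against a lip, cap up and towards the robot. Its y axis is level, across the board; x is square to the board, up and away from the robot.
- shelf: Low white shelf fixed to the bench, 100 mm deep (x), 390 long (y, -200 to +190), board top 45 mm above its origin (centre of underside). x: from the open front to the back rail (face at +31 mm, 20 high); y: along the row to the fixed blue end cheek, inner face at +170 mm (65 high). Row's middle line: x = 0. The bookend is at the -y end.
- bookend: Grey sliding bookend, 64 mm (x) by 70 (y); origin on the board, x = 0, at its cheek-side face; axes as the shelf. Slides only along the shelf's y, by hand, about 12 N; stays where left (travel 110 mm). On it an orange fin: 10 mm thick (y), 44 wide, from 41 to 90 mm above the board, middle at y = -60 mm. See pad_face.
- pad_face (a point): Centre of the cheek-side face of the yellow spring pad (60 mm wide, 2 to 28 mm above the board) carried by the bookend. Unpressed it stands 18 mm before the block (8 mm pad, 10 mm gap). The row pushes it back: about 0.9 N per mm, bottomed at 10 mm (9 N).
- stand: white slanted drain stand fixed to the bench, 200 mm wide (y), 115 deep. Origin: centre of its underside. Its board slopes at 45 degrees, faces up and away from the robot, 96 mm long; a bottle lying on it has the middle of its underside 31 mm above the bench and sticks out past the board's upper edge by about 15 mm.
- flask_blue: bystander: conical glass flask with a blue filling, 72 mm wide, 110 high. Origin: centre of its underside.
- flask_yellow: bystander: conical glass flask with a yellow filling, 72 mm wide, 110 high. Origin: centre of its underside.
- dish_stack: bystander: stack of clear dishes, 90 mm wide, 28 high. Origin: centre of its underside.
- brown_jar: bystander: small round brown jar with a black cap, 46 mm wide, 58 high, in front of the shelf; it does not belong in the row. Origin: centre of its underside.
- wash_bottle: bystander: round white bottle with a red cap, 62 mm wide, 150 high. Origin: centre of its underside.
- beaker: bystander: open glass beaker, 68 mm wide, 90 high. Origin: centre of its underside.

How it is judged:
By the outcome, as a careful person would: the job done as asked, in the order asked, and still so for the second after the job is handed in, with the robot touching nothing.
It also fails if it takes over 69 s, if anything falls off the work surface, if the arm or the gripper's body presses on something with over 40 N, if the wrist force passes 120 N, or if a joint passes its speed limit or range.

## Working session

There is one attempt and no reset: what is moved stays moved. The work goes in short steps, each a Python script; the robot and the scene stay as the last script left them, time stands still between calls to the robot, and variables do not carry over. Pictures are saved under pics/ and viewed, at most 10 in all, crops included, and the job is handed in when it is done.

```bash
mkdir -p pics
cat > h.py <<'E'
import numpy as np, cv2
from cell import *
def cam(c):
    f=192/np.tan(np.radians(c['fov_y'])/2); return f,np.array(c['extrinsics'])
def ray(c,uv):
    f,E=cam(c); d=np.array([(uv[0]-c['cx'])/f,-(uv[1]-c['cy'])/f,-1.]); return E[:3,3],E[:3,:3]@d
def onz(c,uv,z):
    o,d=ray(c,uv); return o+d*(z-o[2])/d[2]
def proj(c,P):
    f,E=cam(c); p=E[:3,:3].T@(np.asarray(P,float)-E[:3,3]); return np.array([c['cx']+f*p[0]/-p[2],c['cy']-f*p[1]/-p[2]])
def tri(cs,uvs):
    A=np.zeros((3,3));b=np.zeros(3)
    for c,u in zip(cs,uvs):
        o,d=ray(c,u);d=d/np.linalg.norm(d);M=np.eye(3)-np.outer(d,d);A+=M;b+=M@o
    return np.linalg.solve(A,b)
def save(c,n): cv2.imwrite('pics/'+n,c['img'][:,:,::-1])
E
python3 - <<'E'
from h import *
np.set_printoptions(precision=4,suppress=True)
ims=[capture(n) for n in("scene","side","wrist")]
for c in ims: print({k:v for k,v in c.items() if k!='img'})
big=np.hstack([c['img'] for c in ims[:2]])
save(ims[0],'a.png');save(ims[1],'b.png');save(ims[2],'c.png')
for l in['bottle_1','shelf','bookend','pad_face','stand','brown_jar','flask_blue','beaker','wash_bottle','dish_stack','flask_yellow']:
    for c in ims[:2]:
        print(l,c.get('shot'),[(np.round(t['centre'],1),round(t['p'],2)) for t in tip_of(c,l)],[(m['rect'],round(m['p'],2)) for m in masks_of(c,l)])
print(current_t())
E
```

```text
{'fov_y': 46.1145672087193, 'cx': 253.34213690843052, 'cy': 193.01552669533945, 'extrinsics': array([[-0.8571, -0.3803,  0.3474,  0.9588],
       [ 0.5151, -0.6352,  0.5755,  0.6079],
       [ 0.0018,  0.6723,  0.7403,  0.9526],
       [ 0.    ,  0.    ,  0.    ,  1.    ]]), 'shot': 1}
{'fov_y': 52.625181627161545, 'cx': 254.17254150581172, 'cy': 192.26583409734616, 'extrinsics': array([[-0.9941,  0.0624, -0.0882,  0.4654],
       [-0.1076, -0.6439,  0.7575,  0.7567],
       [-0.0095,  0.7626,  0.6469,  0.7659],
       [ 0.    ,  0.    ,  0.    ,  1.    ]]), 'shot': 2}
{'fov_y': 64.37286660402438, 'cx': 252.67236526759604, 'cy': 189.8810734507698, 'extrinsics': array([[ 0.4221, -0.8706, -0.2527,  0.1572],
       [ 0.9065,  0.4044,  0.1212,  0.5058],
       [-0.0033, -0.2802,  0.9599,  0.3745],
       [ 0.    ,  0.    ,  0.    ,  1.    ]]), 'shot': 3}
bottle_1 1 [(array([194.9, 135.5]), 0.94), (array([199.6, 157.2]), 0.94), (array([296.9, 270.7]), 0.91), (array([308.4, 293.4]), 0.8)] [([196.5, 131.5, 227.2, 164.4], 0.91), ([296.6, 261.0, 327.3, 298.4], 0.79), ([191.9, 113.1, 222.2, 14
[... 1766 characters left out ...]
0.9, 212.3], 0.38)]
wash_bottle 1 [(array([184.9, 233.5]), 0.93), (array([280.3, 259.6]), 0.43)] [([172.4, 194.9, 203.4, 245.9], 0.72)]
wash_bottle 2 [(array([195.3, 200.7]), 0.55), (array([247.1, 210.6]), 0.35)] [([181.1, 156.1, 205.0, 207.7], 0.58)]
dish_stack 1 [(array([282.2, 151.3]), 0.76)] [([272.2, 141.4, 300.9, 165.6], 0.97)]
dish_stack 2 [(array([325.7, 181.2]), 0.59)] [([317.8, 165.6, 342.2, 190.0], 0.73)]
flask_yellow 1 [(array([331.1, 240.3]), 0.73), (array([253.5, 222. ]), 0.32)] [([320.7, 212.8, 347.6, 250.0], 0.7), ([296.3, 260.1, 328.3, 300.2], 0.27)]
flask_yellow 2 [(array([302.3, 260.9]), 0.94)] [([286.5, 223.8, 318.7, 270.4], 0.8), ([243.6, 125.2, 294.7, 175.7], 0.5)]
2.35
```

Run:
```python
import cv2,numpy as np
a=cv2.imread('pics/a.png')[100:325,130:360];b=cv2.imread('pics/b.png')[110:320,170:350]
a=cv2.resize(a,None,fx=2.6,fy=2.6,interpolation=3)[:, :];b=cv2.resize(b,None,fx=2.8,fy=2.8,interpolation=3)
a=cv2.resize(cv2.imread('pics/a.png')[100:325,140:350],(399,428));b=cv2.resize(cv2.imread('pics/b.png')[110:320,180:350],(400,494))
o=np.zeros((494,800,3),np.uint8);o[:428,:399]=a;o[:,400:]=b
cv2.imwrite('pics/d.png',o)
```

```text
(no output)
```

View pics/d.png

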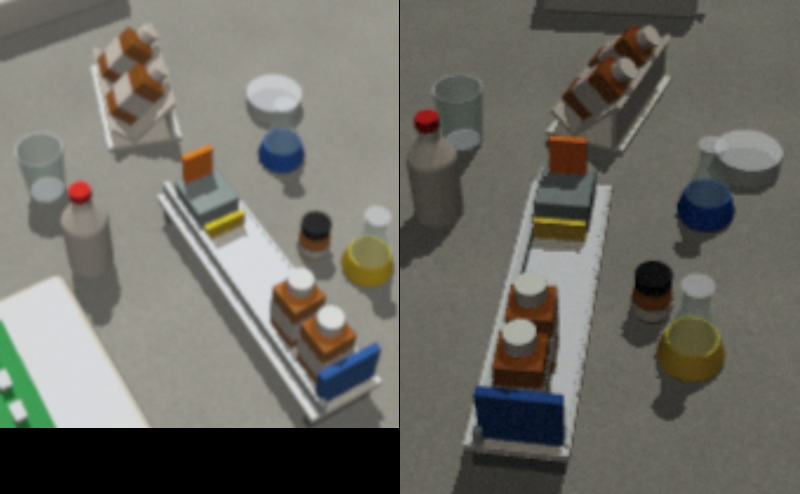

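Run:
```python
from h import *
np.set_printoptions(precision=4,suppress=True)
a,b=capture('scene'),capture('side')
print({k:v for k,v in a.items() if k not in('img','extrinsics')})
cs=[a,b]
for n,u,v in [('bS_near1',(296.9,270.7),(236.4,262.8)),('bS2',(308.4,293.4),(231.4,281.1)),('st3',(194.9,135.5),(265.1,139.8)),('st4',(199.6,157.2),(255.1,147.7)),
 ('shelf',(277.5,258.),(241.1,254.5)),('bookend',(254.9,219.7),(251.6,205.8)),('stand',(211.6,151.5),(271.2,155.8)),('jar',(302.4,231.5),(284.9,241.1)),('blue',(288.9,183.4),(308.2,201.8)),
 ('beaker',(163.5,203),(205.1,170)),('wash',(184.9,233.5),(195.3,200.7)),('dish',(282.2,151.3),(325.7,181.2)),('yel',(331.1,240.3),(302.3,260.9))]:
    P=tri(cs,[u,v]);print(n,P,[np.linalg.norm(proj(c,P)-w).round(1) for c,w in zip(cs,(u,v))])
```

```text
{'fov_y': 46.1145672087193, 'cx': 253.34213690843052, 'cy': 193.01552669533945, 'shot': 4}
bS_near1 [0.576  0.1718 0.0488] [np.float64(1.6), np.float64(1.6)]
bS2 [0.5824 0.2269 0.0434] [np.float64(0.7), np.float64(0.7)]
st3 [ 0.5576 -0.4138  0.0206] [np.float64(1.8), np.float64(1.6)]
st4 [ 0.5882 -0.3129  0.0398] [np.float64(2.1), np.float64(1.9)]
shelf [ 0.5753  0.0923 -0.0079] [np.float64(3.2), np.float64(3.1)]
bookend [ 0.5684 -0.0296  0.0361] [np.float64(2.7), np.float64(2.6)]
stand [ 0.5322 -0.3527 -0.0073] [np.float64(0.9), np.float64(0.8)]
jar [ 0.4677  0.0478 -0.0052] [np.float64(0.4), np.float64(0.4)]
blue [ 0.4062 -0.1085  0.0038] [np.float64(0.2), np.float64(0.2)]
beaker [ 0.744  -0.2362 -0.0033] [np.float64(1.2), np.float64(1.0)]
wash [ 0.7421 -0.1014 -0.0083] [np.float64(2.2), np.float64(1.9)]
dish [ 0.347  -0.2334 -0.0058] [np.float64(2.4), np.float64(2.3)]
yel [ 0.4204  0.1109 -0.0047] [np.float64(0.3), np.float64(0.3)]
```

```bash
cat >> h.py <<'E'
from scipy.spatial.transform import Rotation as R
def quat(z,y):
    z=np.array(z,float);z/=np.linalg.norm(z);y=np.array(y,float);y-=z*(y@z);y/=np.linalg.norm(y)
    q=R.from_matrix(np.column_stack([np.cross(y,z),y,z])).as_quat();return [q[3],q[0],q[1],q[2]]
def RT(): 
    q=current_eef_rot();return R.from_quat([q[1],q[2],q[3],q[0]]).as_matrix()
np.set_printoptions(precision=4,suppress=True)
E
python3 - <<'E'
from h import *
c=capture('wrist');E=c['extrinsics'];M=RT();p=np.array(current_ee_pos())
print('R',M);print('cam in tool',M.T@(E[:3,3]-p));print(M.T@E[:3,:3])
for y in([1,0,0],[-1,0,0]):
    q=quat([0,0,-1],y)
    for P in([0.5,.07,.42],[.57,.09,.25],[.57,-.05,.2]): print(y,P,solve_ik(P,q))
for y in([0,1,0],[0,-1,0]):
    for P in([.45,-.35,.3],[.5,-.35,.15]): print(y,P,solve_ik(P,quat([1,0,-1],y)))
    print(y,solve_ik([.57,-.09,.2],quat([0,0,-1],y)))
E
```

```text
R [[-0.9061  0.423   0.    ]
 [ 0.423   0.9061  0.    ]
 [-0.      0.     -1.    ]]
cam in tool [ 0.0715  0.0002 -0.0713]
[[ 0.001   0.9599  0.2802]
 [ 1.     -0.0014  0.0012]
 [ 0.0015  0.2802 -0.9599]]
[1, 0, 0] [0.5, 0.07, 0.42] [0.1391 0.2033 0.086  1.4534 0.     1.7099]
[1, 0, 0] [0.57, 0.09, 0.25] [ 0.1566  0.3751 -0.1126  1.0831  0.      1.7274]
[1, 0, 0] [0.57, -0.05, 0.2] [-0.0875  0.401  -0.21    0.9599  0.      1.4833]
[-1, 0, 0] [0.5, 0.07, 0.42] [ 0.1391  0.2033  0.086   1.4534  0.     -1.4317]
[-1, 0, 0] [0.57, 0.09, 0.25] [ 0.1566  0.3751 -0.1126  1.0831  0.     -1.4142]
[-1, 0, 0] [0.57, -0.05, 0.2] [-0.0875  0.401  -0.21    0.9599  0.     -1.6583]
[0, 1, 0] [0.45, -0.35, 0.3] [-0.9052  0.0867 -0.6221  0.3087  0.5898 -0.7332]
[0, 1, 0] [0.5, -0.35, 0.15] [-0.8228  0.3496 -0.7933 -0.1694  0.5449 -0.6511]
[0, 1, 0] [-0.1566  0.4087 -0.1973  0.9648  0.     -0.1566]
[0, -1, 0] [0.45, -0.35, 0.3] [-0.9052  0.0867 -0.6221  0.3087  0.5898  2.4084]
[0, -1, 0] [0.5, -0.35, 0.15] [-0.8228  0.3496 -0.7933 -0.1694  0.5449  2.4904]
[0, -1, 0] [-0.1566  0.4087 -0.1973  0.9648  0.      2.985 ]
```

Run:
```python
from h import *
import pickle
q=quat([0,0,-1],[1,0,0])
out=[]
for i,P in enumerate([[.44,.13,.36],[.44,-.03,.36],[.44,-.28,.34]]):
    move_to(P,q); dwell(.15); c=capture('wrist'); out.append(c); save(c,f'w{i}.png')
    print('t',current_t(),current_ee_pos())
    for l in ['bottle_1','bookend','pad_face','shelf','stand']:
        print(i,l,[(np.round(t['centre'],1),round(t['p'],2)) for t in tip_of(c,l)],[(m['rect'],round(m['p'],2)) for m in masks_of(c,l)] if l!='shelf' else '')
pickle.dump(out,open('w.pkl','wb'))
```

```text
t 4.225 [0.4398 0.1308 0.3598]
0 bottle_1 [(array([367.4, 131.4]), 0.57), (array([372.2,  79.7]), 0.56)] [([350.9, 48.3, 435.1, 102.4], 0.61), ([345.5, 106.2, 422.6, 160.5], 0.6), ([418.3, 359.3, 452.2, 384.0], 0.56)]
0 bookend [(array([344.5, 264.7]), 0.69)] [([323.8, 253.3, 359.9, 332.1], 0.61)]
0 pad_face [(array([353. , 258.4]), 0.73)] [([326.0, 253.3, 347.1, 269.0], 0.69)]
0 shelf [(array([348.7, 183.5]), 0.89)] 
0 stand [(array([351.6, 258.1]), 0.54)] []
t 5.5583 [ 0.4402 -0.0289  0.36  ]
1 bottle_1 [(array([345.1, 332.5]), 0.61)] [([314.0, 315.0, 353.0, 354.3], 0.76), ([358.2, 0.0, 402.5, 6.0], 0.75)]
1 bookend [(array([357.7, 153.1]), 0.75)] [([328.0, 136.0, 402.9, 228.8], 0.66)]
1 pad_face [(array([362.2, 136.5]), 0.71)] [([335.3, 136.4, 395.7, 151.7], 0.9)]
1 shelf [(array([357.8,  65.2]), 0.55)] 
1 stand [(array([317.2, 335.4]), 0.93)] [([280.9, 274.7, 360.9, 335.7], 0.83)]
t 7.1917 [ 0.4404 -0.2787  0.3404]
2 bottle_1 [(array([366.7, 184.5]), 0.91), (array([338. , 242.9]), 0.83), (array([222.6,  20.9]), 0.43)] [([282.8, 223.7, 359.4, 277.5], 0.6), ([313.7, 157.0, 387.9, 210.0], 0.59)]
2 bookend [] []
2 pad_face [(array([181.2, 111.5]), 0.59)] []
2 shelf [] 
2 stand [(array([324.8, 201.4]), 0.66)] [([264.9, 119.9, 397.8, 286.3], 0.62)]
```

View pics/w0.png

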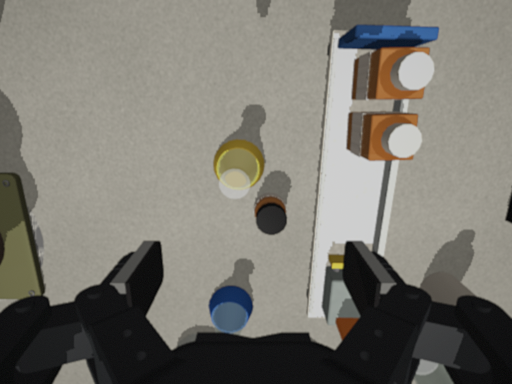

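View pics/w2.png

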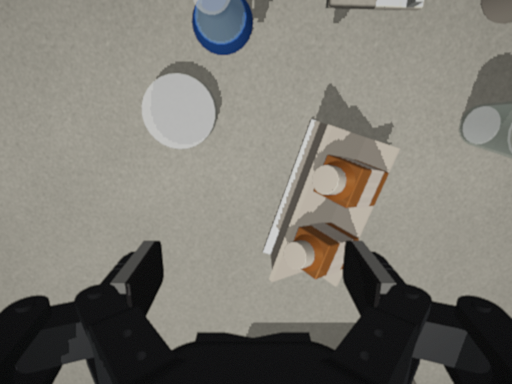

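```bash
cat >> h.py <<'E'
from scipy.optimize import minimize
def box(hx,hy,z0,z1): return np.array([[a*hx,b*hy,z] for a in(-1,1) for b in(-1,1) for z in(z0,z1)])
def cyl(r,z0,z1): return np.array([[r*np.cos(t),r*np.sin(t),z] for t in np.linspace(0,2*np.pi,24) for z in(z0,z1)])
PARTS=[box(.023,.023,0,.08),cyl(.0155,.08,.105)]
def sil(c,Rm,p,K=4):
    m=np.zeros((384*K,512*K),np.uint8)
    for V in PARTS:
        u=np.array([proj(c,p+Rm@v) for v in V]); h=cv2.convexHull(((u+.5)*K).astype(np.int32)); cv2.fillConvexPoly(m,h,1)
    return cv2.resize(m*255,(512,384),interpolation=cv2.INTER_AREA)/255.
def fit(obs,Rf,pf,x0,step):
    def cost(x):
        s=0
        for c,m in obs:
            S=sil(c,Rf(x),pf(x)); s+=1-np.minimum(S,m).sum()/np.maximum(S,m).sum()
        return s
    n=len(x0); sx=np.vstack([x0]+[np.array(x0)+np.eye(n)[i]*step[i] for i in range(n)])
    return minimize(cost,x0,method='Nelder-Mead',options=dict(initial_simplex=sx,xatol=2e-4,fatol=1e-4,maxiter=200))
E
cat > m.py <<'E'
from h import *
import pickle
W=pickle.load(open('w.pkl','rb'))
# shelf front edge
L=[]
for c in W[:2]:
    g=c['img'].astype(float).mean(2); P=[]
    rows=range(60,300,6) if c is W[0] else range(5,120,6)
    for r in rows:
        row=cv2.GaussianBlur(g,(3,3),0)[r]; d=np.diff(row[290:360]); k=int(np.argmax(d)); 
        if d[k]>15:
            w=np.maximum(d[max(0,k-2):k+3],0); P.append(onz(c,(290+np.dot(np.arange(max(0,k-2),k+3),w)/w.sum()+.5,r),.045))
    P=np.array(P); a=np.polyfit(P[:,1],P[:,0],1); res=P[:,0]-np.polyval(a,P[:,1])
    good=abs(res)<.004; a=np.polyfit(P[good,1],P[good,0],1); res=P[:,0]-np.polyval(a,P[:,1])
    print('front edge',a,len(P),res[::4]*1e3)
# caps
for i,c in enumerate(W):
    hsv=cv2.cvtColor(c['img'],cv2.COLOR_RGB2HSV)
    for rect in ([(380,45,440,95),(375,118,430,165)] if i==0 else []):
        l,t,r,b=rect; s=c['img'][t:b,l:r].astype(float).min(2); m=(s>150).astype(np.uint8)
        n,lab,st,cen=cv2.connectedComponentsWithStats(m); k=1+np.argmax(st[1:,4]); u=cen[k]+[l,t]; print('cap',i,u,st[k],onz(c,u,.150))
c=W[0]; print('cheek top corners',[onz(c,u,.11) for u in((339,48),(440,40),(354,27),(438,26))])
for i,uv in((0,(353,258.4)),(1,(362.2,136.5))): print('pad',onz(W[i],uv,.060))
print('bookend',onz(W[1],(357.7,153.1),.045))
c=W[2]; P=np.array([onz(c,u,.078) for u in((316,119),(266,252))]); d=P[0]-P[1]; print('stand edge',P,np.degrees(np.arctan2(-d[0],d[1])))
print('st bott',[onz(c,u,.031) for u in((366.7,184.5),(338,242.9))],onz(c,(324.8,201.4),0))
E
python3 m.py
```

```text
front edge [0.0219 0.5241] 40 [-0.1851 -0.135  -0.0644  0.0845  0.162   0.2213  0.0937 -0.3978  0.0936
 -0.0072]
front edge [0.0177 0.5244] 20 [-0.1093 -0.006  -0.0697 -0.2461 -0.4003]
cap 0 [416.3916  70.6353] [  19    7   36   38 1075] [0.5801 0.2273 0.15  ]
cap 0 [405.1974 140.5524] [ 13   6  35  34 907] [0.5791 0.1674 0.15  ]
cheek top corners [array([0.5223, 0.2511, 0.11  ]), array([0.6185, 0.2584, 0.11  ]), array([0.535 , 0.2694, 0.11  ]), array([0.6144, 0.2704, 0.11  ])]
pad [ 0.5758 -0.003   0.06  ]
pad [0.5719 0.0011 0.06  ]
bookend [ 0.5736 -0.0215  0.045 ]
stand edge [[ 0.5076 -0.226   0.078 ]
 [ 0.4567 -0.3835  0.078 ]] -17.912624899333853
st bott [array([ 0.5878, -0.3111,  0.031 ]), array([ 0.5574, -0.3942,  0.031 ])] [ 0.5429 -0.3447  0.    ]
```

```bash
cat > m2.py <<'E'
from h import *
import pickle
W=pickle.load(open('w.pkl','rb'))
move_to([.46,-.42,.30],quat([0,0,-1],[1,0,0])); dwell(.15)
c=capture('wrist'); save(c,'w3.png'); W.append(c); pickle.dump(W,open('w.pkl','wb'))
mk=[(c,m['pixels'].astype(float)) for m in masks_of(c,'bottle_3') if m['p']>.4]
mk2=[(W[2],m['pixels'].astype(float)) for m in masks_of(W[2],'bottle_3') if m['p']>.4]
print([ (t['centre'],onz(c,t['centre'],.031),t['p']) for t in tip_of(c,'bottle_3')],current_t())
def Rst(psi):
    z=np.array([-np.cos(psi),-np.sin(psi),1])/2**.5; y=np.array([-np.sin(psi),np.cos(psi),0]); return np.column_stack([np.cross(y,z),y,z])
print(Rst(0))
for p0 in([.5878,-.3111],[.5574,-.3942]):
    def near(l): 
        q=[(np.linalg.norm(np.argwhere(m>0).mean(0)[::-1]-proj(cc,[p0[0]-.035,p0[1]+.01,.075])),cc,m) for cc,m in l]; q.sort(key=lambda a:a[0]); return q[0][1:] if q and q[0][0]<30 else None
    for nm,obs in(('new',[near(mk)]),('both',[near(mk),near(mk2)])):
        obs=[o for o in obs if o]
        if not obs: print('none');continue
        r=fit(obs,lambda x:Rst(x[2]),lambda x:np.array([x[0],x[1],.031]),[*p0,np.radians(-18)],[.006,.006,.08])
        print(nm,len(obs),r.x,np.degrees(r.x[2]),r.fun)
g=c['img'].copy()
for cc,m in mk: cv2.drawContours(g,cv2.findContours(m.astype(np.uint8),0,2)[0],-1,(0,255,0),1)
cv2.imwrite('pics/e.png',g[:,:,::-1])
E
python3 m2.py
```

```text
[([336.8, 147.8], array([ 0.5541, -0.3985,  0.031 ]), 0.97), ([377.2, 65.1], array([ 0.5893, -0.3123,  0.031 ]), 0.95)] 8.6333
[[ 0.7071 -0.     -0.7071]
 [ 0.      1.     -0.    ]
 [ 0.7071  0.      0.7071]]
new 1 [ 0.5849 -0.3069 -0.3063] -17.548735288604608 0.02338474128278134
both 2 [ 0.5847 -0.3074 -0.3121] -17.88294504865426 0.07149675037450465
new 1 [ 0.5574 -0.3946 -0.3045] -17.446507660796318 0.03347728862704946
both 2 [ 0.5575 -0.3952 -0.3162] -18.115438456120852 0.1550585871315837
```

View pics/e.png

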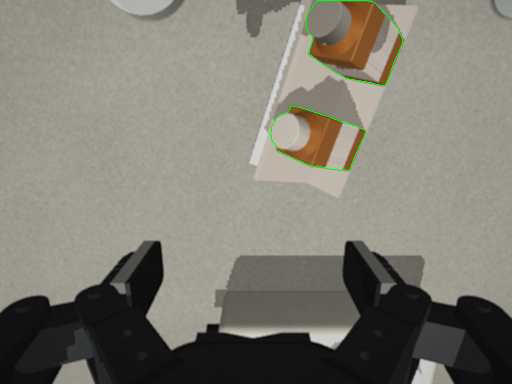

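```bash
cat >> h.py <<'E'
SY=-.021; YS=np.array([.021,1,0])/np.hypot(1,.021); QS=quat([0,0,-1],[1,-.021,0])
def mid(y,z): return np.array([.5741+.021*y,y,z])
H=.117
def pick(p,psi):
    z=np.array([-np.cos(psi),-np.sin(psi),1])/2**.5; yb=np.array([-np.sin(psi),np.cos(psi),0]); q=quat(-z,-yb); p=np.array([*p,.031])
    release(); move_to(p+.23*z,q); servo_line(p+H*z,.15)
    gripper_close(); print('grip',current_opening(),current_grip_force(),current_t())
    T=p+H*z; servo_line(T+[0,0,.17],.25); print(current_opening(),current_force())
def place(y):
    move_to(mid(y,.32),QS); servo_line(mid(y,.045+H+.012),.2)
    s=servo_line(mid(y,.045+H-.006),.03,stop_force=3); print('down',s,current_ee_pos(),current_force(),current_opening())
E
python3 - <<'E'
from h import *
pick([.5848,-.3072],np.radians(-17.7))
c=capture('wrist'); save(c,'g1.png')
E
```

```text
grip 0.0453403374537413 61.222583055496216 11.9833
0.045492689089115024 [-0.8523  0.4974 -1.8622]
```

Run:
```python
from h import *
place(.108); release(); servo_line(mid(.108,.26),.3); print(current_t())
pick([.5574,-.3948],np.radians(-17.7))
place(.050); release(); servo_line(mid(.05,.25),.3)
move_to([.46,.13,.34],QS); dwell(.1)
c=capture('wrist'); save(c,'w5.png')
print([(t['centre'],onz(c,t['centre'],.045),t['p']) for t in tip_of(c,'bottle_1')],[(t['centre'],onz(c,t['centre'],.06)) for t in tip_of(c,'pad_face')]); print(current_t())
```

```text
down True [0.5771 0.1081 0.1631] [0.4911 0.0005 4.0045] 0.045225672785013396
16.65
grip 0.04555861905525748 61.55451536178589 19.9917
0.04492500208844743 [ 0.3139  0.6308 -1.9477]
down True [0.5756 0.05   0.1626] [ 0.1906 -0.2828  2.3162] 0.04510602444530906
[([358.7, 75.0], array([0.5805, 0.2253, 0.045 ]), 0.85), ([351.1, 176.6], array([0.5802, 0.1081, 0.045 ]), 0.79), ([342.5, 223.0], array([0.5734, 0.0468, 0.045 ]), 0.66), ([350.3, 125.4], array([0.5749, 0.17  , 0.045 ]), 0.61)] [([343.6, 261.0], array([0.5735, 0.0006, 0.06  ])), ([341.8, 268.6], array([ 0.5719, -0.0104,  0.06  ]))]
25.6417
```

View pics/w5.png

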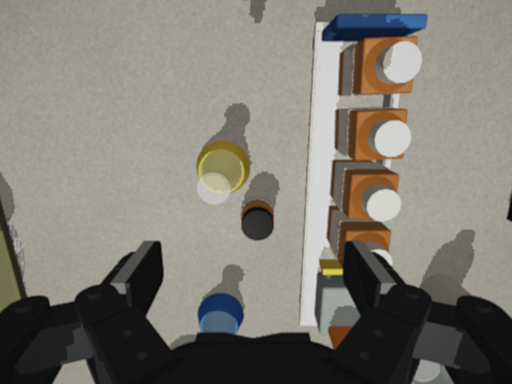

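```bash
cat > m3.py <<'E'
from h import *
def measure(c):
    g=cv2.GaussianBlur(c['img'].astype(float).mean(2),(3,3),0); P=[]
    for r in range(50,300,5):
        d=np.diff(g[r,280:325]); k=int(np.argmax(d)); s=slice(max(0,k-2),k+3); w=np.maximum(d[s],0)
        P.append(onz(c,(280+np.dot(np.arange(len(d))[s],w)/w.sum()+.5,r),.045))
    P=np.array(P); a=np.polyfit(P[:,1],P[:,0],1); print('edge',a,'mid at .1:',np.polyval(a,.1)+.05)
    m=(c['img'].min(2)>150).astype(np.uint8); n,lab,st,cen=cv2.connectedComponentsWithStats(m)
    for k in range(1,n):
        if 350<cen[k][0]<430 and 300<st[k,4]<1800:
            X=onz(c,cen[k],.150); print('cap',cen[k],st[k,:],X,'off mid mm',1e3*(X[0]-np.polyval(a,X[1])-.05))
if __name__=='__main__':
    measure(capture('wrist'))
E
python3 m3.py
```

```text
edge [0.0215 0.5246] mid at .1: 0.5767224506402974
cap [403.4325  62.1148] [ 383   41   40   42 1193] [0.5811 0.2271 0.15  ] off mid mm 1.6427705987293457
```

Run:
```python
from h import *
c=capture('wrist')
g=cv2.resize(cv2.cvtColor(c['img'],cv2.COLOR_RGB2GRAY)[20:300,330:440],None,fx=4,fy=4,interpolation=cv2.INTER_CUBIC)
ci=cv2.HoughCircles(cv2.GaussianBlur(g,(9,9),0),cv2.HOUGH_GRADIENT,1,120,param1=80,param2=25,minRadius=60,maxRadius=90)[0]
for x,y,r in ci:
    u=((x+.5)/4-.5+330,(y+.5)/4-.5+20); X=onz(c,u,.15); print(u,r/4,X,'off mid',(X[0]-(.5246+.05+.0215*X[1]))*1e3)
```

```text
(np.float32(394.25), np.float32(139.25)) 19.275 [0.5806 0.1666 0.15  ] off mid 2.4218914711672257
(np.float32(384.0), np.float32(205.75)) 17.425 [0.5779 0.1071 0.15  ] off mid 1.0071254539149033
(np.float32(403.5), np.float32(62.0)) 20.4 [0.5813 0.2273 0.15  ] off mid 1.7643226846365545
```

Run:
```python
from h import *
z=.045+H
move_to(mid(.2275,.25),QS)
for y0,tg in ((.2275,.233),(.167,.187),(.108,.141),(.05,.095)):
    servo_line(mid(y0,.19),.25); servo_line(mid(y0,z),.1)
    gripper_close(); o=current_opening()
    s=servo_line(mid(tg-.006,z),.1,stop_force=6)
    if not s: s=servo_line(mid(tg+.012,z),.02,stop_force=3)
    print(s,current_ee_pos(),o,current_force(),current_t()); release(); servo_line(np.array(current_ee_pos())+[0,0,.028],.2)
print(current_t())
```

```text
True [0.5795 0.2279 0.163 ] 0.045006391127691614 [-0.3073  0.3663  4.1366] 28.2917
True [0.5787 0.1821 0.163 ] 0.04567766825720021 [-0.3323 -0.9885  3.9881] 30.925
True [0.5772 0.1159 0.1629] 0.04527267270428861 [0.2552 1.048  4.469 ] 33.2333
True [0.5768 0.0902 0.1628] 0.04537400848016057 [ 0.7429 -0.0979  3.1437] 36.1167
36.8917
```

Run:
```python
from h import *
QF=quat([0,0,-1],YS)
p=np.array(current_ee_pos()); servo_line([p[0],p[1],.26],.3)
move_to(mid(-.0785,.26),QF)
servo_line(mid(-.0785,.169),.2)
gripper_close(); print('fin',current_opening(),current_ee_pos(),current_force(),current_t())
for y in(-.05,-.03,-.02): servo_line(mid(y,.169),.08); print(y,current_ee_pos()[1],current_force())
c=capture('wrist');save(c,'f1.png');s=capture('side');save(s,'f2.png');print(current_t())
```

```text
fin 0.009681212271446442 [ 0.5726 -0.0793  0.1695] [-1.1502 -4.1295  3.1025] 40.1917
-0.05 -0.051568615154792725 [-0.8034 -7.9966  2.7073]
-0.03 -0.03150532336236699 [-0.4081 -6.7304  4.3676]
-0.02 -0.021679329496877037 [-0.8138 -8.5959  4.0149]
41.475
```

View pics/f1.png

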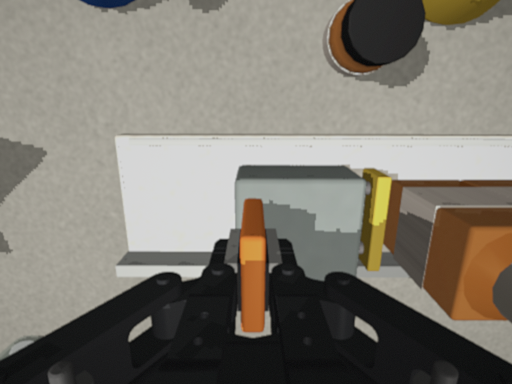

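```bash
cat > s.py <<'E'
from h import *
def ycol(c):
    h=cv2.cvtColor(c['img'],cv2.COLOR_RGB2HSV); m=(h[...,0]>22)&(h[...,0]<35)&(h[...,1]>120)&(h[...,2]>50); m[:165]=0;m[275:]=0;m[:,:355]=0;m[:,400:]=0
    o=[]
    for r in range(185,245): 
        x=np.flatnonzero(m[r]); 
        if len(x): o.append((x.min(),x.max()))
    return np.mean(o,0)
def step(y):
    servo_line(mid(y,.169),.03); dwell(.05); print(y,current_ee_pos()[1].round(4),current_force()[1].round(2),ycol(capture('wrist')),round(current_t(),2))
E
python3 - <<'E'
from s import *
print(ycol(capture('wrist')))
for k in range(1,7): step(-.02+.002*k)
E
```

```text
[366.05   385.8333]
-0.018000000000000002 -0.0204 -10.23 [366.0667 385.9833] 41.88
-0.016 -0.0186 -11.2 [365.9167 386.05  ] 42.23
-0.014 -0.0166 -9.85 [365.8833 386.0167] 42.58
-0.012 -0.0146 -10.76 [366.0833 385.9667] 42.92
-0.01 -0.0127 -11.14 [365.95 386.05] 43.27
-0.008 -0.0107 -11.35 [365.9167 385.5667] 43.62
```

Run:
```python
from s import *
for k in range(1,8):
    step(-.008+.002*k)
    if ycol(capture('wrist'))[1]<380.5: break
save(capture('wrist'),'f3.png')
```

```text
-0.006 -0.009 -11.83 [365.7333 383.4   ] 43.98
-0.004 -0.0072 -13.41 [365.8333 384.15  ] 44.38
-0.002 -0.0052 -13.55 [365.5667 383.8333] 44.77
0.0 -0.0032 -13.58 [365.9333 383.9333] 45.17
0.002 -0.0013 -14.05 [366.05   383.8833] 45.58
0.004 0.0006 -13.72 [365.8667 381.1   ] 45.98
0.006 0.0023 -14.56 [365.45   378.4667] 46.38
```

View pics/f3.png

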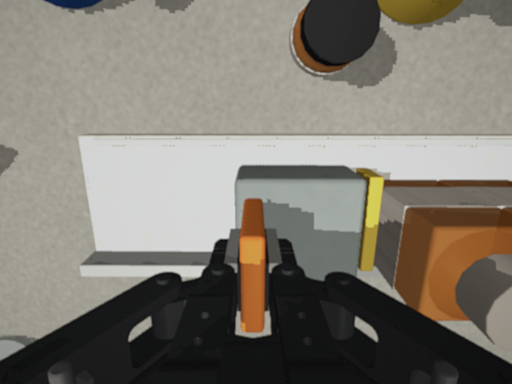

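Run:
```python
from s import *
from m3 import measure
step(.0066)
release(); dwell(.1); print(current_ee_pos(), ycol(capture('wrist')))
p=np.array(current_ee_pos()); servo_line([p[0],p[1],.28],.25)
move_to([.46,.17,.36],QS); dwell(.15); c=capture('wrist'); save(c,'h1.png'); save(capture('side'),'h2.png'); print(current_t())
g=cv2.resize(cv2.cvtColor(c['img'],cv2.COLOR_RGB2GRAY)[20:300,330:440],None,fx=4,fy=4,interpolation=cv2.INTER_CUBIC)
ci=cv2.HoughCircles(cv2.GaussianBlur(g,(9,9),0),cv2.HOUGH_GRADIENT,1,100,param1=80,param2=22,minRadius=60,maxRadius=90)[0]
for x,y,r in ci:
    u=((x+.5)/4-.5+330,(y+.5)/4-.5+20); X=onz(c,u,.15); print(u,r/4,X,'off mid',(X[0]-(.5241+.05+.021*X[1]))*1e3)
cv2.imwrite('pics/h3.png',cv2.resize(c['img'][0:260,250:470,::-1],None,fx=2.3,fy=2.3,interpolation=cv2.INTER_CUBIC))
```

```text
0.0066 0.0026 -16.1 [365.1833 378.0333] 46.83
[0.5742 0.0067 0.169 ] [357.4833 369.5   ]
50.2083
(np.float32(381.75), np.float32(156.25)) 16.175 [0.5801 0.1889 0.15  ] off mid 1.9862774731592703
(np.float32(388.0), np.float32(104.75)) 16.7 [0.581 0.235 0.15 ] off mid 1.992596461672047
(np.float32(375.75), np.float32(203.5)) 16.05 [0.5788 0.1426 0.15  ] off mid 1.7216859564551656
```

View pics/h3.png

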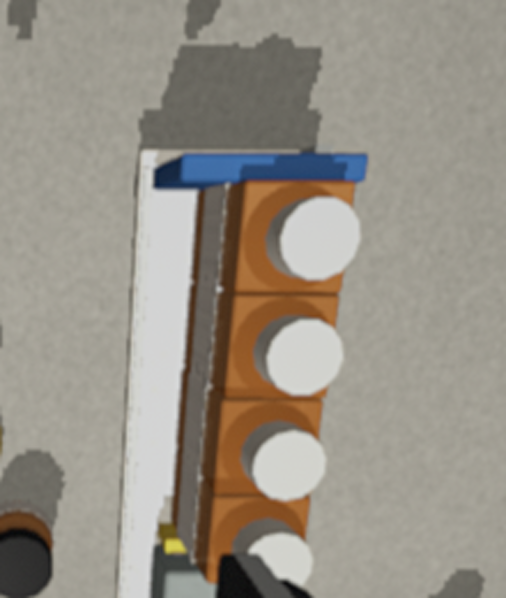

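```bash
cat > q.py <<'E'
import numpy as np,cv2,sys
# columns: block front top edge (gray->yellow) and pad front edge at row 205..225; TCP-fixed camera
f=192/np.tan(np.radians(64.3729/2)); Rt=np.array([[.001,.9599,.2802],[1,-.0014,.0012],[.0015,.2802,-.9599]]); o=np.array([.0715,.0002,-.0713])
def Y(u,v,z,tz=.169):   # tool-frame y at world height z
    d=Rt@np.array([(u-252.67)/f,-(v-189.88)/f,-1]); return (o+d*((tz-z)-o[2])/d[2])
def run(img,tz=.169):
    h=cv2.cvtColor(img,cv2.COLOR_BGR2HSV); m=(h[...,0]>22)&(h[...,0]<35)&(h[...,1]>120)&(h[...,2]>50)
    m[:165]=0;m[275:]=0;m[:,:330]=0;m[:,400:]=0
    A=[]
    for r in range(190,240,5):
        x=np.flatnonzero(m[r]); A.append((1e3*Y(x.min()-.5,r,.086,tz)[1],1e3*Y(x.max()+.5,r,.073,tz)[1]))
    A=np.array(A); print(A.mean(0),'pad-block mm',np.diff(A.mean(0)))
if __name__=='__main__':
    for n in('f1','f3'): run(cv2.imread(f'pics/{n}.png'))
E
python3 q.py
```

```text
[60.52884836 78.16109751] pad-block mm [17.63224915]
[60.59640982 73.78930498] pad-block mm [13.19289516]
```

Run:
```python
from q import *
for a,b in((365.45,378.4667),(365.18,378.03),(357.48,369.5)): p=1e3*Y(a-.5,215,.086)[1];q=1e3*Y(b+.5,215,.073)[1];print(p,q,q-p)
```

```text
60.608690103968065 73.89356081166966 13.284870707701593
60.463081161152715 73.63824717704811 13.1751660158954
56.31035621066842 68.65100710765729 12.340650896988876
```

Run:
```python
from q import *
for n in('f1','f3'):
    g=cv2.GaussianBlur(cv2.imread(f'pics/{n}.png').astype(float).mean(2),(3,3),0)
    # contact: TCP world x ~ mid ; world x offset = -tool x
    for u in (430,460,490):
        d=np.diff(g[:,u]); up=125+np.argmax(d[125:145]); dn=170+np.argmin(d[170:200])
        print(n,u,up,dn,'front edge',-1e3*Y(u,up+.5,.045)[0],'bottle front',-1e3*Y(u,dn+.5,.045)[0], 'as x from edge', 1e3*(Y(u,up+.5,.045)[0]-Y(u,dn+.5,.045)[0]))
    for u in(270,300): 
        d=np.diff(g[:,u]); up=125+np.argmax(d[125:145]); k=155+np.argmax(abs(d[155:185])); print('block',k,[-1e3*Y(u,r+.5,z)[0] for r,z in((k,.086),(k,.045),(up,.045))])
g=cv2.imread('pics/f3.png'); cv2.imwrite('pics/f4.png',cv2.resize(g[125:290,210:512],None,fx=2.6,fy=2.6,interpolation=cv2.INTER_CUBIC))
```

```text
f1 430 135 179 front edge -50.534403054621976 bottle front -21.793516622978842 as x from edge 28.74088643164313
f1 460 135 180 front edge -50.55646268587905 bottle front -21.139939223618903 as x from edge 29.41652346226014
f1 490 135 179 front edge -50.57851587974115 bottle front -21.848202634910148 as x from edge 28.730313244830995
block 164 [np.float64(-40.07183772229358), np.float64(-31.720867836448058), np.float64(-50.41664285101352)]
block 165 [np.float64(-39.56845053149102), np.float64(-31.083722545691487), np.float64(-50.43873686269474)]
f3 430 135 179 front edge -50.534403054621976 bottle front -21.793516622978842 as x from edge 28.74088643164313
f3 460 135 179 front edge -50.55646268587905 bottle front -21.820863785290662 as x from edge 28.735598900588382
f3 490 135 179 front edge -50.57851587974115 bottle front -21.848202634910148 as x from edge 28.730313244830995
block 164 [np.float64(-40.07183772229358), np.float64(-31.720867836448058), np.float64(-50.41664285101352)]
block 164 [np.float64(-40.09198189786515), np.float64(-31.746364644543515), np.float64(-50.43873686269474)]
```

View pics/f4.png

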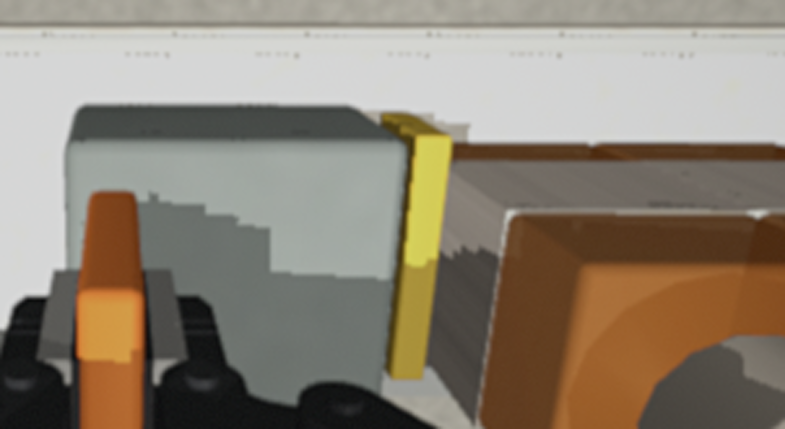

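```bash
python3 -c "
from cell import *
print(current_t(),sign_off())"
```

```text
the job is handed in; nothing more can be done
50.2083 None
```

The job is handed in at 50 s: all four bottles stand upright in one straight row against the cheek with no visible gaps, about 1.5 mm off the shelf's middle line towards the back rail, and the pad is pressed in about 5 of its 10 mm.

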